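# Seat the pedal bin in its corner and hold its lid open

### The job

Push the white pedal bin fully home into its corner bracket, so that its back and the side away from the robot both lie flush against the two steel stops. Then press its foot pedal down with the gripper past the first two clicks to the third, which is as far as it goes, and finish while still holding the pedal down there, so that the lid stays wide open. Keep the bin upright and leave the bottle, the strainer and the jar where they are.

Things in the scene. Friction and masses are not known exactly. Their poses are not given: they have to be found in the camera images.
- bin: White rectangular pedal bin, loose, 170 (x) x 180 (y) x 140 mm high plus 15 mm lid, 0.7-1 kg. Origin: centre of its underside, z up. Front (pedal side, x = -85 mm) faces its -x; back x = +85, near side (to the robot) y = +90, far side y = -90. Flat upright walls; push the near side anywhere, the front above the pedal, 65 to 140 mm up. A 5 mm foot plate on the floor under the pedal, to x = -155, stops tipping
- bin_corner (a point): The bin's lower corner between back and far side (bin frame x = +85, y = -90, z = 0 mm). It belongs at the origin of the stops. The bin slides with about 4 to 7 N; its centre of mass is about 10 mm frontward of its origin, low down. A push off-centre turns it; a last push on the side that still gapes squares it on a stop
- stops: Two steel bars in an L, 12 mm thick, 80 mm high, fixed to the floor. Origin: inner corner, at floor level. In its frame (mm) the back stop is plane x = 0 (y 0 to 170), the side stop plane y = 0 (x -150 to 12); its x points about to the robot's left, so the side stop is the far one. Bin home: its origin at (-85, +90), axes parallel to these, pedal towards -x. It starts about 15 to 100 mm off each, turned up to 0.2 rad
- pedal_pad (a point): Place to press: top face of the steel pedal, mid-width, 20 mm in from its outer end, 45 mm out from the bin's front. Moves with the pedal: 49 mm above the floor at rest, 24 mm at the third click. The pad is 70 mm wide (bin y), 60 mm long (5 to 65 mm out from the front), 8 mm thick
- pedal (a joint): Pedal angle, rad: 0 up (rest), 0.1 first click, 0.2 second, 0.3 third click and end stop. Turns about a level axis across the bin, 85 mm behind the pressing place, 45 mm up. A spring always returns it to 0 when let go; pressing takes about 4 N at first, 6 N later, 1 to 2 N more just past each click, then a hard stop
- lid (a joint): Lid angle, rad: 0 = shut, 1.14 = wide open. Hinged at the bin's back top edge and linked to the pedal (3.8 x the pedal angle); the front edge of the lid rises as the pedal goes down
- bottle: Bystander: blue plastic bottle, 68 mm across, 200 mm high, origin at the centre of its underside. Leave alone
- strainer: Bystander: chrome sink strainer basket, 80 mm across, 41 mm high, origin at the centre of its underside. Leave alone
- jar: Bystander: glass jar with steel cap, 80 mm across, 100 mm high, origin at the centre of its underside. Leave alone

How it is judged (in metres and radians):
On the way, in this order (a step that is already met when the one before it is completed fails the run):
1. the bin is home against both stops, pedal up (x of bin_corner in the frame of stops above -0.006 m and y of bin_corner in the frame of stops below 0.006 m and angle between the x axis of bin and the x axis of stops, either way round below 0.05 rad and angle between bin's own z axis and vertical below 0.05 rad and value of joint pedal below 0.07 rad), for 0.3 s.
2. the pedal is pressed by the fingers to the third click and held, with the bin still home (x of bin_corner in the frame of stops above -0.006 m and y of bin_corner in the frame of stops below 0.006 m and angle between the x axis of bin and the x axis of stops, either way round below 0.05 rad and angle between bin's own z axis and vertical below 0.05 rad and value of joint pedal above 0.27 rad and value of joint lid above 1 rad and contact force between pedal and the fingers above 2 N), for 0.3 s.
At the end, for the whole second after the job is handed in: The bin's corner between back and far side is within 6 mm of both stops, its sides parallel to them within 0.05 rad and upright within 0.05 rad; the fingers press on the pedal with more than 2 N and hold it beyond 0.27 rad (third click) with the lid open beyond 1.0 rad, through the last second (all of step 2); the arm keeps its last pose, push and grip.
It fails at once if the bottle is pushed away or knocked over (distance of bottle from where it was at the start of the episode above 0.03 m or angle between bottle's own z axis and vertical above 0.4 rad).
It fails at once if the strainer is pushed away or knocked over (distance of strainer from where it was at the start of the episode above 0.03 m or angle between strainer's own z axis and vertical above 0.4 rad).
It fails at once if the jar is pushed away or knocked over (distance of jar from where it was at the start of the episode above 0.03 m or angle between jar's own z axis and vertical above 0.4 rad).
It fails at once if the bin is tipped (angle between bin's own z axis and vertical above 0.3 rad).
It also fails if it takes over 70 s, if anything falls off the work surface, if the arm or the gripper's body presses on something with over 40 N, if the wrist force passes 120 N, or if a joint passes its speed limit or range.

### The arm

A 6-joint arm with a two-finger parallel gripper is mounted at the origin on the work surface. World frame = base frame: x ahead of the robot, y to its left, z up, the work surface at z = 0. Lengths are in m, angles in degrees, forces in N, time in s.
With the tool pointing down it reaches from about 0.4 to 0.825 m from the base axis. Payload 7 kg.
Tool frame: the origin (TCP) lies midway between the tips of the shut fingers; the grasp point (between the pads) lies 19 mm behind it (r.grip_point_offset is the z of the grasp point in the tool frame, in m); z points along the fingers, y is the line along which they close (so a half turn about z gives the same grasp; the last joint's range is limited). The gripper opens to 88 mm and grips with 3 to 60 N. Pads are 19 mm wide; open, the fingers measure 130 mm over their backs; the gripper's body (78 mm by 193 mm) begins 47 mm behind the grasp point.
Start: joints at [91.163, 20.546, 0.682, 0, -70.136, -16.507], TCP at [0.179, 0.651, 0.199] pointing down, gripper open.
Joint ranges: [-176.03, 176.03], [-82.01, 121.73], [-58.28, 71.71], [-173.87, 95.51], [-174.79, -0.11], [-173.66, 173.66]. Speed limits (degrees/s): [136.94, 136.94, 172.46, 180, 180, 180].

### API

Orientations are given as [roll, pitch, yaw] about the fixed x, y, z axes, in that order (R = Rz(yaw) Ry(pitch) Rx(roll)).
In Python, from plant import r, viewer, recognise, outline_of, pinpoint gives the robot as it stands.
- The arm moves only by the tool move_arm, never from a script. Its argument "targets" is a list of rows, each a list of 2 entries, a list of its own where there are three numbers: the shift along the tool's x, y, z in cm, then the turn, a rotation vector about the tool's x, y, z in rad. A call has 1 to 5 rows; each row is the pose to reach, as a shift and turn from the pose commanded when the call began, along the tool's axes at that moment; what a row does not reach only later rows make up. A row lasts 1/8 s, in which the tool goes at most 62.5 mm and 10.7 degrees, less where a joint would pass 70% of its speed; a pose out of reach is approached as far as the arm can. A call with a gripper value outside its range is refused whole. "jaw" is the finger opening in cm, from 0 to 8.76, set as the call begins (left out, the last holds). The fingers move at their own pace and stop on an object; "squeeze" is the grip in N (left out, the last holds). Time passes only in rows, so rows that repeat a pose let the fingers close. It gives the time, the measured TCP pose, the force, the opening and the grip force at its end, in the units of the state.
- r.get_state(): the state, without advancing time (a new reading comes with each control period).
- viewer.capture(name): name is "scene" or "top"; returns a dict with "image" (480x640x3 uint8, blue, green, red), "intrinsics" (3x3 intrinsics, pixels), "camera_from_world" (4x4, takes a point from world to camera coordinates). Camera axes: x right, y up, looking along -z (the intrinsics and any distortion apply to the point x, -y, -z); pixel columns grow to the right and rows downward; lengths in m; the calibration is good to about 2 mm. A picture is of the moment at which its call begins. There is no depth.
- r.close_job(): hands the job in; it is judged then, once.
Trained networks look in the newest picture that a camera, given by its name, has taken for a name from the list of things; names that differ only in an ending like _2 or _b are one class to them, and where a whole thing is asked for, a point or a joint stands for the part that bears it (a point fixed in the world has none). Each returns a list of dicts, best first, with "score" (0 to 1); they miss things now and then, are a little off and sometimes report something else, mostly with a low value. They report only what shows in the picture. A call takes as long as a camera call.
- recognise(label, camera): "box" ([left, top, right, bottom] in pixels, round what is visible of it).
- outline_of(label, camera): "mask" (480x640 bool, what is visible of it) and "box" ([left, top, right, bottom] in pixels, round what is visible of it).
- pinpoint(label, camera): "location" ([row, column] in pixels: a listed point, or the origin of a listed thing).
The state is a dict: "time_s": time; "joints": joint angles; "qd": joint speeds; "joint_torque": joint torques, N m; "tcp_pos": TCP position; "eef_rot": TCP orientation; "contact_force": force on the tool from outside, world axes, zero at the start; "moment": the same for the moment, N m; "gripper_width": finger opening in m; "gripper_force": force on a finger pad.
Only numpy, scipy, OpenCV 4.12 (cv2) and the standard library are available. Lean on these libraries where they do the work, as an engineer would, in place of code of your own. Each camera call takes 0.05 s, during which the arm holds its last target. There are 200 camera calls.

## Working session

There is one attempt and no reset: what is moved stays moved. The work goes in short steps, Python scripts to look and compute and a tool call to move; the robot and the scene stay as the last step left them, time stands still between calls to the robot, and variables do not carry over. Pictures are saved under pics/ and viewed, at most 10 in all, crops included, and the job is handed in when it is done.

Besides the shell and the picture viewer there is one more tool, called as a command line: name --argument value ..., lists and objects as JSON in quotes. move_arm: Moves the arm, as the interface text tells. Its arguments: {"type":"object","properties":{"targets":{"type":"array","items":{"type":"array"}},"jaw":{"type":"number"},"squeeze":{"type":"number"}},"required":["targets"]}

```bash
mkdir -p pics; ls
cat > h.py <<'E'
import numpy as np, cv2
from plant import r, viewer, recognise, outline_of, pinpoint
from scipy.spatial.transform import Rotation as R
def proj(c,P):
    P=np.atleast_2d(P); q=(c["camera_from_world"]@np.c_[P,np.ones(len(P))].T)[:3].T
    uv=(c["intrinsics"]@np.c_[q[:,0],-q[:,1],-q[:,2]].T).T
    return uv[:,:2]/uv[:,2:]
def back(c,row,col,z):
    T=np.array(c["camera_from_world"]); d=np.linalg.inv(c["intrinsics"])@[col,row,1]; d=T[:3,:3].T@[d[0],-d[1],-d[2]]
    o=-T[:3,:3].T@T[:3,3]; return o+d*(z-o[2])/d[2]
E
python3 - <<'E'
from h import *
C={}
for n in("scene","top"):
    c=viewer.capture(n);C[n]=c;cv2.imwrite(f"pics/{n}0.png",c["image"]); 
    T=np.array(c["camera_from_world"]);print(n,(-T[:3,:3].T@T[:3,3]).round(3),np.array(c["intrinsics"]).round(0).tolist(),[k for k in c])
    for l,z in(("bin",0),("bin_corner",0),("stops",0),("pedal_pad",.049),("bottle",0),("strainer",0),("jar",0)):
        for d in pinpoint(l,n)[:2]: print(n,l,round(d["score"],2),np.round(d["location"],1),back(c,*d["location"],z).round(3))
s=r.get_state();print(s)
E
```

```text
pics
scene [1.177 0.366 0.672] [[457.0, 0.0, 318.0], [0.0, 457.0, 234.0], [0.0, 0.0, 1.0]] ['image', 'intrinsics', 'camera_from_world']
scene bin 0.97 [260.7 234.6] [ 0.633 -0.066  0.   ]
scene bin_corner 0.87 [304.3 255.7] [0.717 0.032 0.   ]
scene stops 0.84 [326.7 282.7] [0.742 0.102 0.   ]
scene pedal_pad 0.42 [230.3 174.5] [ 0.646 -0.196  0.049]
scene bottle 0.61 [254.4 452.5] [0.432 0.344 0.   ]
scene strainer 0.97 [315.1 468.5] [0.581 0.404 0.   ]
scene jar 0.8 [367.8 377.9] [0.753 0.286 0.   ]
top [0.556 0.118 1.054] [[470.0, 0.0, 323.0], [0.0, 470.0, 243.0], [0.0, 0.0, 1.0]] ['image', 'intrinsics', 'camera_from_world']
top bin_corner 0.72 [190.7 371.1] [0.709 0.022 0.   ]
top stops 0.91 [178.7 339.2] [0.735 0.095 0.   ]
top stops 0.71 [239.9 202. ] [0.592 0.401 0.   ]
top pedal_pad 0.69 [219.3 476.9] [ 0.644 -0.2    0.049]
top pedal_pad 0.48 [315.3 226.4] [0.43  0.332 0.049]
top bottle 0.83 [315.2 227. ] [0.425 0.341 0.   ]
top strainer 0.9 [243.2 201.8] [0.585 0.401 0.   ]
top jar 0.79 [172.1 249.7] [0.747 0.297 0.   ]
{'time_s': 0.8, 'joints': array([ 9.11628609e+01,  2.05448868e+01,  6.82688385e-01,  5.58287154e-04,
       -7.01374244e+01, -1.65061147e+01]), 'qd': array([ 0.03871594, -0.03938209, -0.00310451, -0.06049243, -0.0072066 ,
        0.06241874]), 'joint_torque': array([ 1.05800540e-03, -5.82284045e+01,  2.93294781e+01,  7.00177833e+00,
        1.27434439e-02, -1.69971668e-05]), 'tcp_pos': array([0.1786307, 0.6509103, 0.1992852]), 'eef_rot': array([-1.79999489e+02, -3.96272446e-04, -1.53430641e+01]), 'contact_force': array([ 0.55781376, -0.0745809 , -0.3961724 ]), 'moment': array([-0.01238653, -0.07097142, -0.02493424]), 'gripper_force': 0.0, 'gripper_width': 0.08755468667868282}
```

View pics/top0.png

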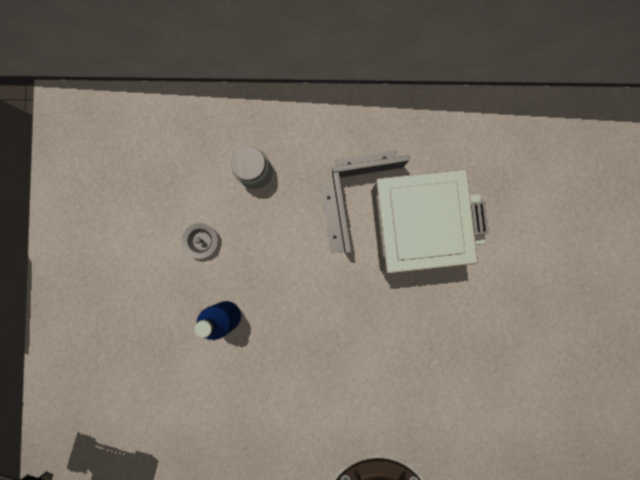

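View pics/scene0.png

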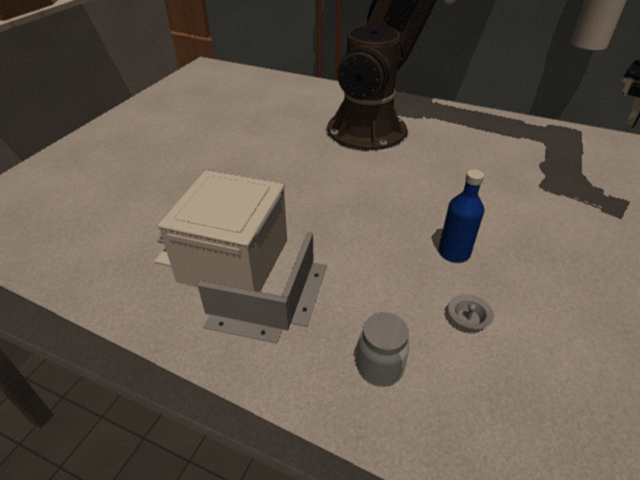

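Top view: the bin's lid has corners at about (377,180), (467,172), (476,264) and (387,272), with the pedal to its right at (480,217). The stops' inner corner is at about (340,172), opening towards the bin. The scene view agrees, with the bystanders well to the left. Next I'll fit the poses.

```bash
cat >> h.py <<'E'
from scipy.optimize import minimize
BOX=np.array([[x,y,z] for x in(-.085,.085) for y in(-.09,.09) for z in(.0,.155)])
PL=np.array([[x,y,z] for x in(-.155,-.08) for y in(-.035,.035) for z in(0,.005)])
PD=np.array([[x,y,z] for x in(-.15,-.09) for y in(-.035,.035) for z in(.041,.049)])
def place(P,p): c,s=np.cos(p[2]),np.sin(p[2]); return P@np.array([[c,s,0],[-s,c,0],[0,0,1]])+[p[0],p[1],0]
def sil(c,p,parts):
    m=np.zeros((480*4,640*4),np.uint8)
    for P in parts: cv2.fillConvexPoly(m,cv2.convexHull((proj(c,place(P,p))*4).round().astype(np.int32)),255)
    return cv2.resize(m,(640,480),interpolation=cv2.INTER_AREA)/255.
def fitlid(c,p0):
    # lid top by brightness edges: line through the white top face in the top camera
    m=outline_of("bin","top")[0]["mask"].astype(float)
    f=lambda q:np.abs(sil(c,q*S,(BOX,PL,PD))-m).sum()
    S=np.array([.01,.01,.1]); b=minimize(f,np.array(p0)/S,method="Nelder-Mead",options=dict(initial_simplex=np.array(p0)/S+np.r_[np.zeros((1,3)),np.eye(3)]))
    return b.x*S,b.fun,m.sum()
E
python3 - <<'E'
from h import *
c=viewer.capture("top")
p,f,n=fitlid(c,[.62,-.07,1.65]);print("bin",p.round(4),f,n)
print("pedal pad",place(np.array([[-.13,0,.049]]),p).round(4),"corner",place(np.array([[.085,-.09,0]]),p).round(4))
im=cv2.resize(c["image"][130:290,300:510],None,fx=3.5,fy=3.5,interpolation=cv2.INTER_CUBIC)
g=cv2.convertScaleAbs(im,alpha=1.3)
q=lambda P:((proj(c,P)-[300,130]+.5)*3.5).round().astype(int)
for P in BOX: cv2.circle(g,tuple(map(int,q(place(P[None],p))[0])),3,(0,0,255),-1)
for P in PD: cv2.circle(g,tuple(map(int,q(place(P[None],p))[0])),2,(255,0,0),-1)
st=[.738,.097,np.pi/2+.12]
for z,col in((.08,(0,255,0)),(0,(0,255,255))):
    for a,b in(((-.15,0),(0,0)),((0,0),(0,.17)),((-.15,-.012),(.012,-.012)),((.012,-.012),(.012,.17))):
        L=q(place(np.array([[*a,z],[*b,z]]),st)); cv2.line(g,tuple(map(int,L[0])),tuple(map(int,L[1])),col,1)
cv2.imwrite("pics/crop1.png",g)
E
```

```text
bin [ 0.6294 -0.073   1.6885] 341.4901960784314 9941.0
pedal pad [[ 0.6447 -0.2021  0.049 ]] corner [[0.7088 0.022  0.    ]]
```

View pics/crop1.png

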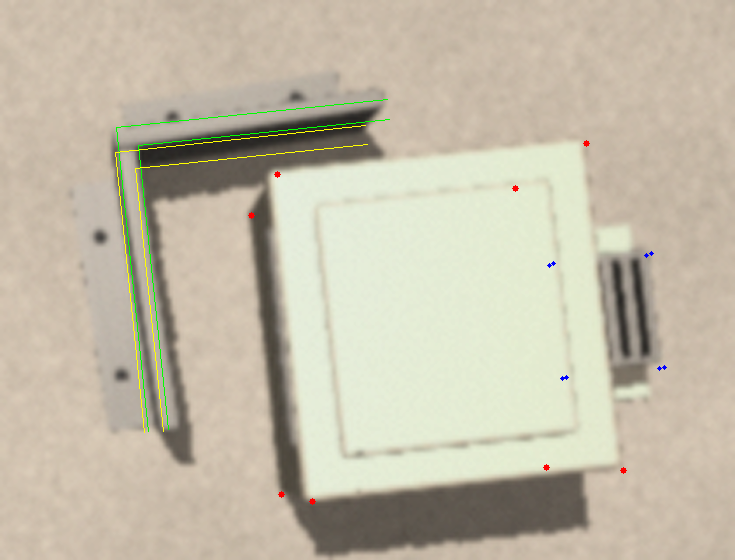

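move_arm --targets '[[[0,0,-6],[0,0,0]],[[2,2,-11],[0,0,0]],[[6,6,-12],[0,0,0]],[[10,10,-12],[0,0,0]],[[14,14,-12],[0,0,0]]]' --jaw 8.7

```text
time_s: 1.52
tcp_pos: [0.2772, 0.4773, 0.3196]
eef_rot: [-179.9, 0.0, -15.3]
contact_force: [0.5, 0.1, -0.4]
gripper_width: 0.0872
gripper_force: 0.0
```

move_arm --targets '[[[4,4,0],[0,0,0]],[[8,8,0],[0,0,0]],[[12,12,0],[0,0,0]],[[16,16,0],[0,0,0]],[[20,20,0],[0,0,0]]]'

```text
time_s: 2.15
tcp_pos: [0.4171, 0.2314, 0.3197]
eef_rot: [-179.9, -0.0, -15.3]
contact_force: [0.3, 0.9, 0.4]
gripper_width: 0.0871
gripper_force: 0.0
```

move_arm --targets '[[[4,4,0],[0,0,0.17]],[[8,8,0],[0,0,0.34]],[[12,12,0],[0,0,0.51]],[[16,16,0],[0,0,0.68]],[[20,20,0],[0,0,0.85]]]'

```text
time_s: 2.78
tcp_pos: [0.5572, -0.0145, 0.3196]
eef_rot: [-180.0, -0.0, -64.4]
contact_force: [0.9, 0.6, -0.4]
gripper_width: 0.0871
gripper_force: 0.0
```

```bash
cat >> h.py <<'E'
def to(x,y,z,yaw,s=None):
    s=s or r.get_state(); A=R.from_euler("xyz",s["eef_rot"],degrees=True)
    B=R.from_euler("xyz",[180,0,yaw],degrees=True)
    print("t",s["time_s"],"tcp",np.round(s["tcp_pos"],4),np.round(s["eef_rot"],1),"F",np.round(s["contact_force"],1))
    print("shift cm",(A.inv().apply(np.array([x,y,z])-s["tcp_pos"])*100).round(2),"turn",(A.inv()*B).as_rotvec().round(3),"q",np.round(s["joints"],0))
E
python3 -c "
from h import *
to(.650,-.215,.32,-82.0)"
```

```text
t 2.775 tcp [ 0.5572 -0.0145  0.3196] [-180.    -0.   -64.4] F [ 0.9  0.6 -0.4]
shift cm [22.09  0.31 -0.04] turn [-0.001  0.     0.308] q [ 19.   6.  -3.  -0. -81.   7.]
```

move_arm --targets '[[[5.5,0,0],[0,0,0.1]],[[11,0.1,0],[0,0,0.2]],[[16.5,0.2,0],[0,0,0.31]],[[22,0.3,0],[0,0,0.31]],[[22.1,0.3,0],[0,0,0.31]]]'

```text
time_s: 3.4
tcp_pos: [0.6509, -0.216, 0.3171]
eef_rot: [179.8, 0.0, -82.0]
contact_force: [0.2, 1.2, -0.4]
gripper_width: 0.0868
gripper_force: 0.0
```

move_arm --targets '[[[0,0,5.5],[0,0,0]],[[0,0,11],[0,0,0]],[[0,0,16.5],[0,0,0]],[[0,0,21],[0,0,0]],[[0,0,21.5],[0,0,0]]]'

```text
time_s: 4.03
tcp_pos: [0.6481, -0.2118, 0.1011]
eef_rot: [179.7, 0.1, -81.8]
contact_force: [-0.1, -0.0, 0.9]
gripper_width: 0.087
gripper_force: 0.0
```

```bash
python3 -c "
from h import *
c=viewer.capture('top');cv2.imwrite('pics/t2.png',c['image'])
to(.640,-.167,.105,-82.0)"
```

```text
t 4.075 tcp [ 0.6496 -0.2122  0.1031] [179.8   0.  -81.8] F [ 0.4 -0.4  0.4]
shift cm [-4.62  0.31 -0.19] turn [0.003 0.    0.004] q [ -2.  25.  -5.   0. -60.  10.]
```

View pics/t2.png

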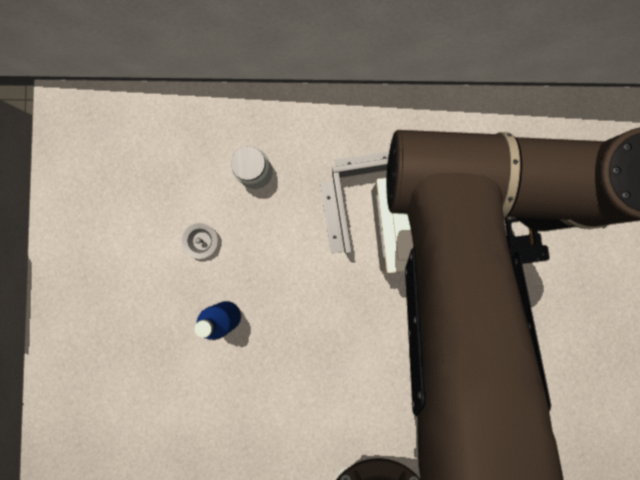

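move_arm --targets '[[[-2,0,0],[0,0,0]],[[-3.5,0,0],[0,0,0]],[[-4.5,0,0],[0,0,0]],[[-5,0,0],[0,0,0]],[[-5.5,0,0],[0,0,0]]]'

```text
time_s: 4.7
tcp_pos: [0.644, -0.1592, 0.106]
eef_rot: [-179.8, -0.1, -81.8]
contact_force: [0.8, -7.8, 4.0]
gripper_width: 0.0868
gripper_force: 3.4
```

move_arm --targets '[[[-0.8,0,0],[0,0,0]],[[-1.6,0,0],[0,0,0]],[[-2.4,0,0],[0,0,0]],[[-3.2,0,0],[0,0,0]],[[-4,0,0],[0,0,0]]]'

```text
time_s: 5.32
tcp_pos: [0.638, -0.12, 0.1059]
eef_rot: [-179.9, -0.1, -81.8]
contact_force: [1.3, -6.9, 4.1]
gripper_width: 0.087
gripper_force: 3.6
```

```bash
python3 -c "
from h import *
c=viewer.capture('scene');cv2.imwrite('pics/s3.png',c['image'])
s=r.get_state();print(s['tcp_pos'],s['contact_force'],s['moment'])"
```

```text
[ 0.63783774 -0.11903184  0.10578848] [ 1.30640955 -4.64310106  3.57160514] [-1.66881325 -0.72260972 -0.07678552]
```

View pics/s3.png

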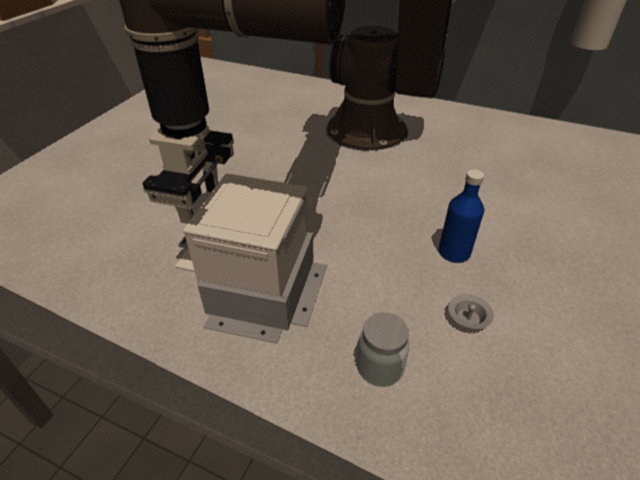

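move_arm --targets '[[[-0.3,0,0],[0,0,0]],[[-0.6,0,0],[0,0,0]],[[-0.9,0,0],[0,0,0]],[[-1.1,0,0],[0,0,0]],[[-1.3,0,0],[0,0,0]]]'

```text
time_s: 6.0
tcp_pos: [0.636, -0.1073, 0.1057]
eef_rot: [-179.9, -0.1, -81.8]
contact_force: [1.0, -7.0, 4.4]
gripper_width: 0.0866
gripper_force: 3.8
```

move_arm --targets '[[[-0.2,0,0],[0,0,0]],[[-0.3,0,0],[0,0,0]],[[-0.4,0,0],[0,0,0]],[[-0.5,0,0],[0,0,0]],[[-0.5,0,0],[0,0,0]]]'

```text
time_s: 6.62
tcp_pos: [0.6358, -0.1044, 0.1061]
eef_rot: [-179.9, -0.3, -81.8]
contact_force: [3.2, -15.9, 3.9]
gripper_width: 0.0868
gripper_force: 8.2
```

move_arm --targets '[[[-0.1,0,0],[0,0,0]],[[-0.2,0,0],[0,0,0]],[[-0.2,0,0],[0,0,0]]]'

```text
time_s: 7.0
tcp_pos: [0.6361, -0.1039, 0.1067]
eef_rot: [-179.9, -0.4, -81.7]
contact_force: [5.3, -22.5, 4.4]
gripper_width: 0.0868
gripper_force: 11.5
```

```bash
python3 -c "
from h import *
c=viewer.capture('scene')
s=r.get_state();print(s['tcp_pos'],s['contact_force'],s['moment'])
m=outline_of('bin','scene')[0];print(m['score'])
g=cv2.resize(c['image'][160:360,150:370],None,fx=3,fy=3,interpolation=cv2.INTER_CUBIC);cv2.imwrite('pics/c4.png',g)
"
```

```text
[ 0.63604123 -0.10386838  0.10675727] [  4.69608764 -22.1262695    5.04669952] [-8.06583648 -1.59401207  0.72073529]
0.55
```

View pics/c4.png

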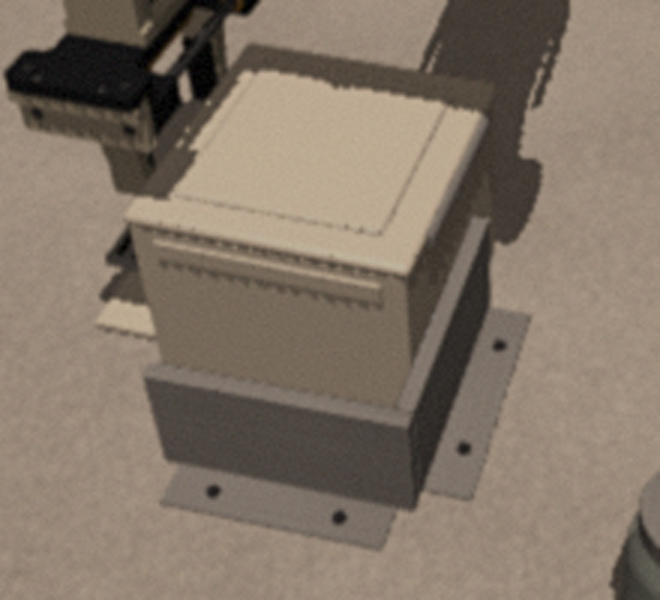

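move_arm --targets '[[[2.5,0,0],[0,0,0]],[[5,0,0],[0,0,0]],[[5,0,-5],[0,0,0]],[[5,0,-11],[0,0,0]],[[5,0,-11],[0,0,0]]]'

```text
time_s: 7.72
tcp_pos: [0.6439, -0.1487, 0.2202]
eef_rot: [-179.5, -0.1, -81.8]
contact_force: [-0.1, 0.3, -0.9]
gripper_width: 0.0871
gripper_force: 0.0
```

```bash
python3 -c "
from h import *
to(.480,-.03,.22,8.0)"
```

```text
t 7.725 tcp [ 0.6439 -0.1487  0.2202] [-1.795e+02 -1.000e-01 -8.180e+01] F [-0.1  0.3 -0.9]
shift cm [-14.09  14.53  -0.14] turn [-0.006 -0.008 -1.567] q [  4.  18.   0.   0. -71.   4.]
```

move_arm --targets '[[[-3,4,0],[0,0,-0.17]],[[-6,8,0],[0,0,-0.35]],[[-9,12,0],[0,0,-0.52]],[[-12,14.5,0],[0,0,-0.7]],[[-14.5,14.5,0],[0,0,-0.87]]]'

```text
time_s: 8.35
tcp_pos: [0.4748, -0.0248, 0.2143]
eef_rot: [-179.9, 0.0, -31.6]
contact_force: [0.9, 0.5, 0.4]
gripper_width: 0.087
gripper_force: 0.0
```

move_arm --targets '[[[0,0,0],[0,0,-0.18]],[[0,0,0],[0,0,-0.36]],[[0,0,0],[0,0,-0.54]],[[0,0,0],[0,0,-0.7]],[[0,0,0],[0,0,-0.7]]]'

```text
time_s: 8.98
tcp_pos: [0.4765, -0.0254, 0.2138]
eef_rot: [-180.0, 0.0, 8.1]
contact_force: [0.1, -0.2, 0.1]
gripper_width: 0.0874
gripper_force: 0.0
```

```bash
python3 -c "
from h import *
c=viewer.capture('top')
to(.480,-.03,.105,8.3)
p,f,n=fitlid(c,[.62,0,1.70]);print(p,f,n)"
```

```text
t 9.025 tcp [ 0.4767 -0.0254  0.2139] [-180.     0.     7.9] F [-0.3 -1.1  0.4]
shift cm [ 0.27  0.5  10.89] turn [-0.     0.001 -0.006] q [ 21.   1. -22.  -0. -67.  77.]
[ 0.61887482 -0.01062062  1.7145504 ] 413.1764705882353 9672.0
```

move_arm --targets '[[[0,0.5,5],[0,0,0]],[[0,0.6,9],[0,0,0]],[[0,0.6,10.8],[0,0,0]],[[1,0.6,10.8],[0,0,0]],[[2,0.6,10.8],[0,0,0]]]'

```text
time_s: 9.7
tcp_pos: [0.4994, -0.0284, 0.1073]
eef_rot: [180.0, -0.1, 8.1]
contact_force: [0.5, -0.3, 0.8]
gripper_width: 0.087
gripper_force: 0.0
```

move_arm --targets '[[[0.8,0,0],[0,0,0]],[[1.6,0,0],[0,0,0]],[[2.2,0,0],[0,0,0]],[[2.8,0,0],[0,0,0]],[[3.4,0,0],[0,0,0]]]'

```text
time_s: 10.32
tcp_pos: [0.529, -0.0246, 0.106]
eef_rot: [180.0, 0.3, 8.1]
contact_force: [-8.0, -0.9, 6.8]
gripper_width: 0.087
gripper_force: 4.2
```

move_arm --targets '[[[0.5,0,0],[0,0,0]],[[1,0,0],[0,0,0]],[[1.4,0,0],[0,0,0]],[[1.7,0,0],[0,0,0]],[[2,0,0],[0,0,0]]]'

```text
time_s: 10.95
tcp_pos: [0.5488, -0.0218, 0.106]
eef_rot: [180.0, 0.3, 8.1]
contact_force: [-7.9, -0.7, 5.6]
gripper_width: 0.087
gripper_force: 4.0
```

move_arm --targets '[[[0.3,0,0],[0,0,0]],[[0.6,0,0],[0,0,0]],[[0.8,0,0],[0,0,0]],[[1,0,0],[0,0,0]],[[1,0,0],[0,0,0]]]'

```text
time_s: 11.58
tcp_pos: [0.559, -0.0203, 0.106]
eef_rot: [180.0, 0.2, 8.1]
contact_force: [-7.1, -0.9, 5.6]
gripper_width: 0.087
gripper_force: 3.4
```

move_arm --targets '[[[0.2,0,0],[0,0,0]],[[0.4,0,0],[0,0,0]],[[0.5,0,0],[0,0,0]],[[0.5,0,0],[0,0,0]]]'

```text
time_s: 12.08
tcp_pos: [0.5595, -0.0206, 0.1058]
eef_rot: [180.0, 0.7, 8.1]
contact_force: [-21.4, -0.5, 17.3]
gripper_width: 0.0872
gripper_force: 11.0
```

move_arm --targets '[[[-2,0,0],[0,0,0]],[[-4,0,0],[0,0,0]],[[-7,0,-4],[0,0,0]],[[-10,0,-8],[0,0,0]],[[-10,0,-12],[0,0,0]]]'

```text
time_s: 12.7
tcp_pos: [0.4653, -0.0334, 0.228]
eef_rot: [-180.0, -0.0, 8.1]
contact_force: [1.1, 0.2, 0.3]
gripper_width: 0.0875
gripper_force: 0.0
```

```bash
python3 -c "
from h import *
c=viewer.capture('top')
p,f,n=fitlid(c,[.66,0,1.70]);print(p,f,n, place(np.array([[-.13,0,0],[-.135,0,0]]),p))
g=cv2.resize(c['image'][120:290,290:500],None,fx=3.5,fy=3.5,interpolation=cv2.INTER_CUBIC);cv2.imwrite('pics/c5.png',g)
to(.67,-.15,.24,-81.8)"
```

```text
[ 0.65923875 -0.00607041  1.71109387] 406.53725490196075 9517.0 [[ 0.67741766 -0.13479308  0.        ]
 [ 0.67811685 -0.13974395  0.        ]]
t 12.8 tcp [ 0.4695 -0.0328  0.2313] [-180.    -0.5    8.2] F [ 0.1  0.5 -0.6]
shift cm [18.19 14.46 -0.71] turn [-0.007 -0.007  1.571] q [ 20.  -1. -21.   0. -69.  78.]
```

View pics/c5.png

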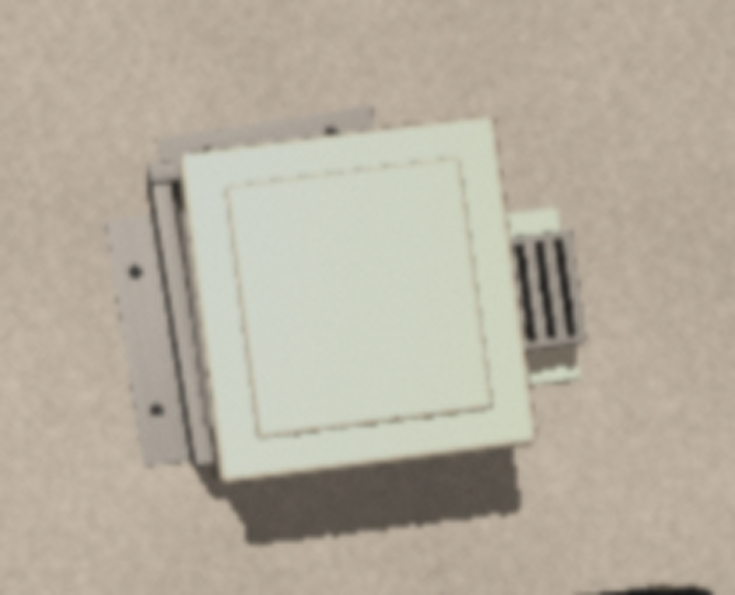

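move_arm --targets '[[[4,3,-1],[0,0,0.17]],[[8,6,-1],[0,0,0.35]],[[12,9,-1],[0,0,0.52]],[[16,12,-1],[0,0,0.7]],[[19.2,15.2,-1],[0,0,0.87]]]'

```text
time_s: 13.42
tcp_pos: [0.6802, -0.1571, 0.235]
eef_rot: [180.0, 0.0, -42.0]
contact_force: [0.4, 0.2, 0.6]
gripper_width: 0.087
gripper_force: 0.0
```

move_arm --targets '[[[0,0,0],[0,0,0.18]],[[0,0,0],[0,0,0.36]],[[0,0,0],[0,0,0.54]],[[0,0,0],[0,0,0.7]],[[0,0,0],[0,0,0.7]]]'

```text
time_s: 14.05
tcp_pos: [0.6786, -0.1563, 0.2355]
eef_rot: [180.0, 0.0, -81.8]
contact_force: [-0.1, -0.2, 0.2]
gripper_width: 0.0874
gripper_force: 0.0
```

```bash
python3 -c "
from h import *
to(.68,-.15,.106,-81.8)"
```

```text
t 14.05 tcp [ 0.6786 -0.1563  0.2355] [180.    0.  -81.8] F [-0.1 -0.2  0.2]
shift cm [-0.6  -0.24 12.95] turn [0.001 0.    0.001] q [  3.  22.   7.  -0. -75.   5.]
```

move_arm --targets '[[[0,-0.2,5],[0,0,0]],[[0,-0.2,10],[0,0,0]],[[0,-0.2,13],[0,0,0]],[[-1.5,-0.2,13],[0,0,0]],[[-3,-0.2,13],[0,0,0]]]'

```text
time_s: 14.68
tcp_pos: [0.677, -0.1255, 0.1073]
eef_rot: [-179.9, -0.0, -81.7]
contact_force: [0.5, 0.7, 0.1]
gripper_width: 0.0872
gripper_force: 0.0
```

move_arm --targets '[[[-0.8,0,0],[0,0,0]],[[-1.4,0,0],[0,0,0]],[[-1.8,0,0],[0,0,0]],[[-2.2,0,0],[0,0,0]],[[-2.4,0,0],[0,0,0]]]'

```text
time_s: 15.3
tcp_pos: [0.6729, -0.1025, 0.1063]
eef_rot: [180.0, 0.0, -81.8]
contact_force: [0.8, -0.1, 1.4]
gripper_width: 0.0872
gripper_force: 0.0
```

move_arm --targets '[[[-0.2,0,0],[0,0,0]],[[-0.4,0,0],[0,0,0]],[[-0.6,0,0],[0,0,0]],[[-0.7,0,0],[0,0,0]],[[-0.7,0,0],[0,0,0]]]'

```text
time_s: 15.92
tcp_pos: [0.673, -0.0984, 0.1074]
eef_rot: [-179.9, -0.2, -81.8]
contact_force: [3.7, -12.4, 1.0]
gripper_width: 0.0871
gripper_force: 6.3
```

move_arm --targets '[[[-0.2,0,0],[0,0,0]],[[-0.3,0,0],[0,0,0]],[[-0.3,0,0],[0,0,0]]]'

```text
time_s: 16.3
tcp_pos: [0.6738, -0.0974, 0.1088]
eef_rot: [-179.8, -0.4, -81.7]
contact_force: [5.7, -18.9, 4.1]
gripper_width: 0.0872
gripper_force: 10.2
```

move_arm --targets '[[[2,0,0],[0,0,0]],[[4.3,0,0],[0,0,0]],[[4.3,0,0],[0,0,0]],[[4.3,0,0],[0,0,0]],[[4.3,0,0],[0,0,0]]]' --jaw 0

```text
time_s: 16.92
tcp_pos: [0.6775, -0.1349, 0.1061]
eef_rot: [180.0, 0.0, -81.8]
contact_force: [-0.5, 1.0, -0.1]
gripper_width: 0.0426
gripper_force: 0.0
```

```bash
python3 -c "
from h import *
c=viewer.capture('scene');cv2.imwrite('pics/s6.png',cv2.resize(c['image'][100:360,100:370],None,fx=2.3,fy=2.3,interpolation=cv2.INTER_CUBIC))
o=np.array([.736,.095]);a=np.pi/2+.145;x=np.array([np.cos(a),np.sin(a)]);y=np.array([-x[1],x[0]])
s=r.get_state();d=s['tcp_pos'][:2]-o;print('stops frame tcp',d@x,d@y,'goal -.220 .09',s['gripper_width'])
g=o-.22*x+.09*y;to(*g,.06,-81.8)"
```

```text
stops frame tcp -0.21890044160804817 0.09096905663588244 goal -.220 .09 0.0386263958629033
t 16.975 tcp [ 0.6776 -0.1347  0.1062] [180.    0.  -81.8] F [ 1.  -0.5  0.7]
shift cm [ 0.11 -0.1   4.62] turn [0. 0. 0.] q [  5.  26.  -4.  -0. -60.   3.]
```

View pics/s6.png

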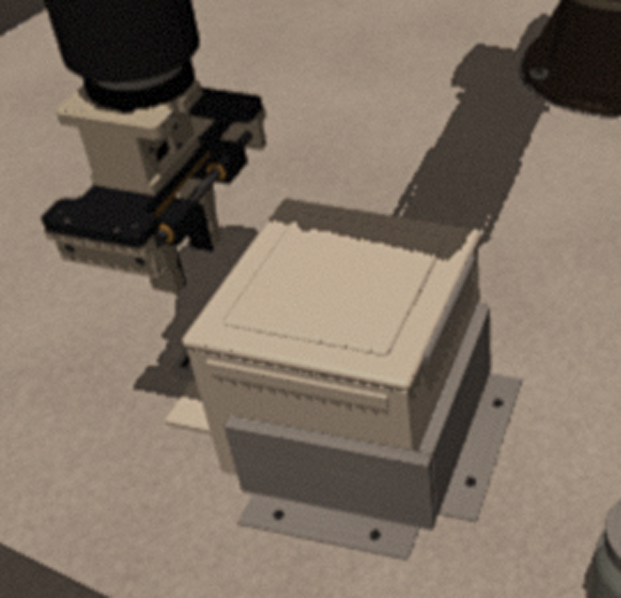

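move_arm --targets '[[[0.2,0,1],[0,0,0]],[[0.2,-0.1,2],[0,0,0]],[[0.2,-0.1,3],[0,0,0]],[[0.2,-0.1,4],[0,0,0]],[[0.2,-0.1,5],[0,0,0]]]'

```text
time_s: 17.6
tcp_pos: [0.6788, -0.1371, 0.0554]
eef_rot: [180.0, 0.0, -81.8]
contact_force: [0.7, 0.4, -1.0]
gripper_width: 0.0003
gripper_force: 0.0
```

move_arm --targets '[[[0,0,0.5],[0,0,0]],[[0,0,1],[0,0,0]],[[0,0,1.4],[0,0,0]],[[0,0,1.8],[0,0,0]],[[0,0,2.2],[0,0,0]]]'

```text
time_s: 18.23
tcp_pos: [0.679, -0.1371, 0.0342]
eef_rot: [-180.0, -0.0, -81.8]
contact_force: [0.2, -0.4, 0.2]
gripper_width: 0.0003
gripper_force: 0.0
```

```bash
python3 -c "
from h import *
s=r.get_state();print(s['tcp_pos'],s['contact_force'],s['gripper_width'])
t=viewer.capture('top');c=viewer.capture('scene')
for n,cc in(('top',t),('scene',c)):
  for l in('pedal_pad','bin_corner','stops'):
    for d in pinpoint(l,n)[:1]: print(n,l,d['score'],back(cc,*d['location'],.049 if l[0]=='p' else 0))
p=proj(c,s['tcp_pos'])[0];print(p,proj(t,s['tcp_pos']))
f=lambda im,a,b:cv2.resize(im[a:a+180,b:b+200],None,fx=2,fy=2,interpolation=cv2.INTER_CUBIC)
cv2.imwrite('pics/s7.png',np.hstack([f(t['image'],120,330),f(c['image'],130,110)]))"
```

```text
[ 0.67904085 -0.13707928  0.03421565] [ 0.16194514 -0.3821295   0.18525538] 0.0002713046252045623
top pedal_pad 0.36 [ 0.67994856 -0.1296762   0.049     ]
top stops 0.66 [0.73279795 0.09636271 0.        ]
scene pedal_pad 0.45 [ 0.68531103 -0.13462467  0.049     ]
scene bin_corner 0.4 [ 5.86898887e-01  4.00103781e-01 -1.11022302e-16]
scene stops 0.63 [0.74498769 0.09870095 0.        ]
[190.07261647 253.40952697] [[445.82780265 203.3780906 ]]
```

View pics/s7.png

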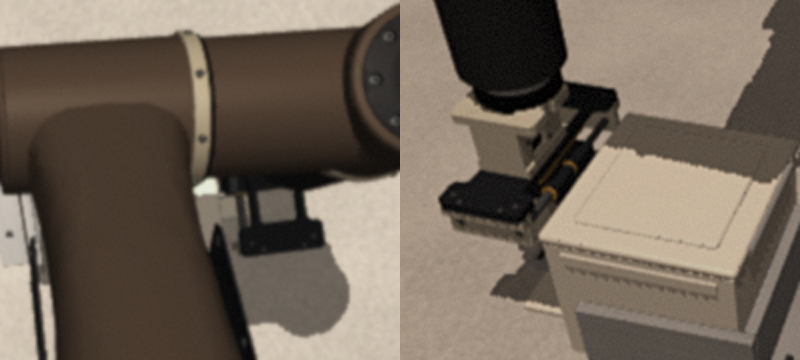

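Both views show the lid still shut with the TCP at z = 0.034 and no force, so the finger seems to be off the pedal. I'll check the pedal edge seen earlier (crop c5) against the TCP.

```bash
python3 -c "
from h import *
t=viewer.capture('top')
o=np.array([.736,.095]);a=np.pi/2+.145;x=np.array([np.cos(a),np.sin(a)]);y=np.array([-x[1],x[0]])
for u,v,z in((572,230,.049),(583,342,.049),(513,238,.049),(557,210,.005),(580,380,.005),(490,118,.155),(532,440,.155),(183,155,.155),(222,480,.155),(155,168,.08),(180,168,.08)):
  w=back(t,120+v/3.5-.5,290+u/3.5-.5,z);d=w[:2]-o;print(z,w.round(4),'stops',(d@x).round(4),(d@y).round(4))
s=r.get_state();print(s['tcp_pos'],s['contact_force'],s['joint_torque'].round(1))
im=cv2.imread('pics/c5.png')
"
```

```text
0.049 [ 0.7166 -0.1483  0.049 ] stops -0.2379 0.0544
0.049 [ 0.6479 -0.1555  0.049 ] stops -0.2351 0.1234
0.049 [ 0.7111 -0.1122  0.049 ] stops -0.2015 0.0546
0.005 [ 0.7363 -0.1502  0.005 ] stops -0.2427 0.0352
0.005 [ 0.6276 -0.1657  0.005 ] stops -0.2423 0.1449
0.155 [ 0.7608 -0.0748  0.155 ] stops -0.1716 0.0
0.155 [ 0.5842 -0.0993  0.155 ] stops -0.1704 0.1783
0.155 [0.7379 0.0934 0.155 ] stops -0.0018 -0.0016
0.155 [0.5596 0.0694 0.155 ] stops 0.0002 0.1782
0.08 [0.745 0.108 0.08 ] stops 0.0115 -0.0108
0.08 [0.7452 0.0931 0.08  ] stops -0.0032 -0.0089
[ 0.67901567 -0.13703884  0.03445278] [ 0.27417091 -0.93799559 -0.42571913] [  0.  -65.5  24.8   5.9   0.    0. ]
```

The bin is home to within about 2 mm, and the TCP is over the pad. I'll go on down slowly and watch the force.

move_arm --targets '[[[0,0,0.2],[0,0,0]],[[0,0,0.4],[0,0,0]],[[0,0,0.6],[0,0,0]],[[0,0,0.6],[0,0,0]]]'

```text
time_s: 19.18
tcp_pos: [0.6787, -0.1371, 0.0279]
eef_rot: [180.0, 0.0, -81.8]
contact_force: [-0.3, -0.5, -0.7]
gripper_width: 0.0007
gripper_force: 0.0
```

```bash
python3 -c "
from h import *
t=viewer.capture('top');c=viewer.capture('scene')
s=r.get_state();print(s)
m=outline_of('lid','scene');print([ (d['box'],round(d['score'],2),d['mask'].sum()) for d in m[:2]])
m=outline_of('pedal','scene');print([ (d['box'],round(d['score'],2),d['mask'].sum()) for d in m[:2]])
m=outline_of('bin','scene');print([ (d['box'],round(d['score'],2),d['mask'].sum()) for d in m[:2]])
old=cv2.imread('pics/scene0.png')
"
```

```text
{'time_s': 19.275, 'joints': array([ 4.66113045e+00,  3.00057477e+01, -8.12114498e+00,  2.33366023e-03,
       -5.18780904e+01,  3.53119854e+00]), 'qd': array([ 0.08012477, -0.14719038,  0.07042364,  0.0686742 ,  0.04026221,
       -0.05440929]), 'joint_torque': array([-3.66866429e-03, -6.56031632e+01,  2.44799155e+01,  5.82801908e+00,
        4.11855010e-02, -1.57114478e-04]), 'tcp_pos': array([ 0.67889677, -0.13709764,  0.02820682]), 'eef_rot': array([ 1.79994913e+02, -1.52536038e-03, -8.18062302e+01]), 'contact_force': array([-0.85197813,  0.03144975,  0.0950242 ]), 'moment': array([ 0.08456899, -0.08027167, -0.01578468]), 'gripper_force': 0.0, 'gripper_width': 5.593791089689794e-05}
[([447.9, 292.5, 494.2, 328.8], 0.63, np.int64(1221))]
[([173.1, 253.3, 185.0, 265.1], 0.62, np.int64(74))]
[([174.2, 190.4, 304.4, 303.9], 0.93, np.int64(10556))]
```

```bash
python3 -c "
from h import *
c=viewer.capture('scene')
im=c['image'][170:290,130:230]
k=5;g=cv2.convertScaleAbs(cv2.resize(im,None,fx=4,fy=5,interpolation=cv2.INTER_CUBIC),alpha=1.8);h=g.copy()
q=lambda P:((proj(c,P)-[130,170]+.5)*[4,5]).round().astype(int)
p=[.659,-.0045,np.pi/2+.143]
def box(P,col):
    L=q(place(P,p))
    for i in range(8):
        for j in range(i):
            if bin(i^j).count('1')==1: cv2.line(h,tuple(map(int,L[i])),tuple(map(int,L[j])),col,1)
box(PD,(255,0,0));box(BOX,(0,0,255));box(PL,(0,255,255))
s=r.get_state();a=s['tcp_pos'];L=q(np.array([a,a+[0,0,.066]]));cv2.line(h,tuple(map(int,L[0])),tuple(map(int,L[1])),(0,255,0),2)
cv2.imwrite('pics/s8.png',np.hstack([g,h]))"
```

```text
(no output)
```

View pics/s8.png

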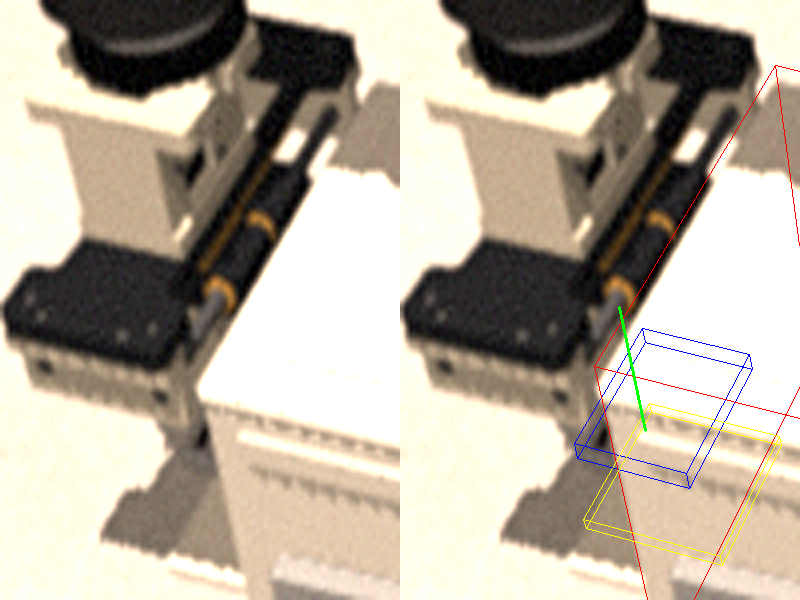

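```bash
python3 -c "
from h import *
c=viewer.capture('scene')
for tcp,offs in(((.6776,-.1347),(.02,.03,.04)),((.636,-.104),(.044,.055,.065))):
  for o in offs:
    for z in(.09,.106,.125,.14):
      print(o,z,proj(c,[tcp[0]+.99*o,tcp[1]+.143*o,z]).round(0)[0].tolist(),end=' ')
    print()
# pedal far corner rest/pressed
print(proj(c,place(np.array([[-.15,-.035,.049],[-.15,-.035,.041],[-.149,-.035,.016]]),[.659,-.0045,1.714])).round(1))
"
```

```text
0.02 0.09 [181.0, 239.0] 0.02 0.106 [179.0, 233.0] 0.02 0.125 [177.0, 225.0] 0.02 0.14 [176.0, 219.0] 
0.03 0.09 [178.0, 243.0] 0.03 0.106 [177.0, 236.0] 0.03 0.125 [175.0, 229.0] 0.03 0.14 [173.0, 222.0] 
0.04 0.09 [176.0, 246.0] 0.04 0.106 [174.0, 240.0] 0.04 0.125 [172.0, 232.0] 0.04 0.14 [170.0, 226.0] 
0.044 0.09 [202.0, 238.0] 0.044 0.106 [200.0, 232.0] 0.044 0.125 [198.0, 224.0] 0.044 0.14 [197.0, 218.0] 
0.055 0.09 [199.0, 242.0] 0.055 0.106 [197.0, 236.0] 0.055 0.125 [196.0, 228.0] 0.055 0.14 [194.0, 222.0] 
0.065 0.09 [196.0, 246.0] 0.065 0.106 [195.0, 239.0] 0.065 0.125 [193.0, 231.0] 0.065 0.14 [191.0, 225.0] 
[[172.9 258.2]
 [173.8 261.1]
 [176.9 270.1]]
```

move_arm --targets '[[[0,0,0.2],[0,0,0]],[[0,0,0.4],[0,0,0]],[[0,0,0.6],[0,0,0]],[[0,0,0.8],[0,0,0]]]'

```text
time_s: 20.02
tcp_pos: [0.679, -0.1371, 0.0207]
eef_rot: [-180.0, -0.0, -81.8]
contact_force: [-2.3, 0.9, 6.6]
gripper_width: 0.0004
gripper_force: 3.4
```

```bash
cat > lid.py <<'E'
from h import *
c=viewer.capture('scene');s=r.get_state();print(s['time_s'],s['tcp_pos'].round(4),s['contact_force'].round(1))
for l in('bin','pedal','lid'):
    m=outline_of(l,'scene');print(l,[(np.round(d['box']),round(d['score'],2),d['mask'].sum()) for d in m[:2]])
E
python3 lid.py
```

```text
20.075 [ 0.6789 -0.1372  0.0205] [-1.9  0.4  4.7]
bin [(array([175., 188., 307., 304.]), 0.93, np.int64(11124))]
pedal [(array([177., 256., 185., 265.]), 0.55, np.int64(51))]
lid [(array([180., 184., 307., 271.]), 0.58, np.int64(7317))]
```

move_arm --targets '[[[0,0,0.2],[0,0,0]],[[0,0,0.4],[0,0,0]],[[0,0,0.6],[0,0,0]],[[0,0,0.6],[0,0,0]]]'

```text
time_s: 20.72
tcp_pos: [0.679, -0.1371, 0.0144]
eef_rot: [-180.0, -0.0, -81.8]
contact_force: [-0.3, -1.0, 3.2]
gripper_width: 0.0005
gripper_force: 1.7
```

```bash
python3 lid.py
```

```text
20.775 [ 0.679  -0.1371  0.0144] [-0.4 -0.9  2.9]
bin [(array([180., 162., 308., 270.]), 0.54, np.int64(7995))]
pedal [(array([174., 259., 185., 266.]), 0.61, np.int64(61))]
lid [(array([178., 163., 308., 270.]), 0.88, np.int64(8103))]
```

```bash
cat >> lid.py <<'E'
m=m[0]['mask'].astype(float)
def lidP(a):
    L=np.array([[x,y,z] for x in(-.17,0) for y in(-.09,.09) for z in(0,.015)]);ca,sa=np.cos(a),np.sin(a)
    return np.c_[L[:,0]*ca+L[:,2]*sa+.085,L[:,1],-L[:,0]*sa+L[:,2]*ca+.14]
e=[(np.abs(sil(c,[.659,-.0045,1.714],(lidP(a),))-m).sum(),a) for a in np.arange(0,1.3,.02)]
b=min(e);print('lid angle',b[1],'pedal',b[1]/3.8,'err',b[0])
E
python3 lid.py
```

```text
20.975 [ 0.679  -0.1371  0.0144] [-1.4  0.8  4.1]
bin [(array([174., 164., 306., 307.]), 0.92, np.int64(12669))]
pedal [(array([173., 258., 188., 267.]), 0.53, np.int64(61))]
lid [(array([176., 257., 187., 266.]), 0.45, np.int64(41))]
lid angle 1.28 pedal 0.33684210526315794 err 6623.172549019608
```

```bash
cat > lid.py <<'E'
from h import *
c=viewer.capture('scene');s=r.get_state();print(s['time_s'],s['tcp_pos'].round(4),s['contact_force'].round(1),s['gripper_force'])
def lidP(a):
    L=np.array([[x,y,z] for x in(-.17,0) for y in(-.09,.09) for z in(0,.015)]);ca,sa=np.cos(a),np.sin(a)
    return np.c_[L[:,0]*ca+L[:,2]*sa+.085,L[:,1],-L[:,0]*sa+L[:,2]*ca+.14]
B=BOX.copy();B[:,2]=np.minimum(B[:,2],.14)
for l in('bin','lid'):
    for d in outline_of(l,'scene')[:1]:
        m=d['mask'].astype(float)
        e=[(np.abs(sil(c,[.659,-.0045,1.714],(lidP(a),B) if l=='bin' else (lidP(a),))-m).sum(),a) for a in np.arange(0,1.3,.02)]
        b=min(e);print(l,round(d['score'],2),'lid',b[1].round(2),'pedal',(b[1]/3.8).round(3),'err',b[0].round(),m.sum(),d['box'])
E
python3 lid.py
```

```text
21.175 [ 0.6789 -0.1371  0.0143] [-1.3 -0.7  4.5] 2.0204020032542758
bin 0.74 lid 0.28 pedal 0.074 err 3155.0 12835.0 [175.7, 164.8, 310.2, 304.6]
lid 0.8 lid 0.3 pedal 0.079 err 674.0 8120.0 [178.0, 164.3, 309.6, 272.1]
```

move_arm --targets '[[[0,0,0.3],[0,0,0]],[[0,0,0.6],[0,0,0]],[[0,0,0.8],[0,0,0]],[[0,0,0.8],[0,0,0]]]'

```text
time_s: 21.78
tcp_pos: [0.6789, -0.1366, 0.0063]
eef_rot: [-180.0, 0.0, -81.8]
contact_force: [-2.0, 2.3, 4.4]
gripper_width: 0.0004
gripper_force: 2.1
```

```bash
python3 lid.py
```

```text
21.825 [ 0.6789 -0.1366  0.0063] [-1.3  2.2  5. ] 2.09713926888071
bin 0.62 lid 0.66 pedal 0.174 err 3457.0 13419.0 [174.8, 144.0, 306.7, 305.8]
lid 0.97 lid 0.72 pedal 0.189 err 681.0 7992.0 [192.8, 140.7, 308.7, 271.1]
```

move_arm --targets '[[[-0.15,0,0.3],[0,0,0]],[[-0.25,0,0.6],[0,0,0]],[[-0.3,0,0.9],[0,0,0]],[[-0.3,0,0.9],[0,0,0]]]'

```text
time_s: 22.42
tcp_pos: [0.6787, -0.1348, -0.0026]
eef_rot: [-180.0, -0.0, -81.8]
contact_force: [-1.1, -0.4, 4.5]
gripper_width: 0.0007
gripper_force: 2.6
```

```bash
python3 lid.py
```

```text
22.475 [ 0.6787 -0.1348 -0.0025] [-1.1 -2.   5. ] 2.5396674522198737
bin 0.87 lid 1.14 pedal 0.3 err 3572.0 13490.0 [175.7, 131.4, 310.5, 303.1]
lid 0.95 lid 1.14 pedal 0.3 err 579.0 6871.0 [221.2, 129.0, 311.6, 272.8]
```

move_arm --targets '[[[0,0,0.2],[0,0,0]],[[0,0,0.4],[0,0,0]],[[0,0,0.4],[0,0,0]]]'

```text
time_s: 22.95
tcp_pos: [0.679, -0.1346, -0.0042]
eef_rot: [-179.9, -0.1, -81.8]
contact_force: [-6.5, -0.4, 20.7]
gripper_width: 0.0006
gripper_force: 9.4
```

move_arm --targets '[[[0,0,0],[0,0,0]],[[0,0,0],[0,0,0]],[[0,0,0],[0,0,0]],[[0,0,0],[0,0,0]],[[0,0,0],[0,0,0]]]'

```text
time_s: 23.58
tcp_pos: [0.679, -0.1346, -0.0042]
eef_rot: [-179.9, -0.1, -81.8]
contact_force: [-6.6, 0.0, 19.7]
gripper_width: 0.0004
gripper_force: 9.3
```

```bash
python3 lid.py
python3 - <<'E'
from h import *
# bin pose check: compare the bin's wall region between now and the picture taken when home (s6 crop, pre-press)
c=viewer.capture('scene');g=cv2.cvtColor(cv2.resize(c['image'][100:360,100:370],None,fx=2.3,fy=2.3,interpolation=cv2.INTER_CUBIC),cv2.COLOR_BGR2GRAY)
o=cv2.cvtColor(cv2.imread('pics/s6.png'),cv2.COLOR_BGR2GRAY)
for n,(a,b,x,y) in dict(wallstrip=(355,410,200,400),stop=(430,550,240,410)).items():
    w=cv2.createHanningWindow((y-x,b-a),cv2.CV_64F)
    print(n,np.array(cv2.phaseCorrelate(o[a:b,x:y].astype(float),g[a:b,x:y].astype(float),w)[0])/2.3)
E
```

```text
23.625 [ 0.679  -0.1346 -0.0042] [-6.4  0.1 19.7] 9.32418327540745
bin 0.6 lid 1.18 pedal 0.311 err 3664.0 13349.0 [176.4, 131.8, 311.0, 306.2]
lid 0.8 lid 1.18 pedal 0.311 err 613.0 6610.0 [225.1, 131.5, 311.3, 269.9]
wallstrip [0.0271512  0.01892905]
stop [ 0.00060026 -0.04443858]
```

The bin hasn't shifted (under 0.05 px), the pedal is on its end stop at about 20 N, and the lid is fully open. Handing in.

```bash
python3 -c "
from h import *
print(r.close_job())"
```

```text
the job is handed in; nothing more can be done
None
```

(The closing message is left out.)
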